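# Slide a terminal block along the rail into the corner of the test fixture

## Task

With the fingertips, push the terminal block that stands on the fixture plate back until its long side lies flush against the rail, while it is still in the right half of the plate; then slide it along to the left, keeping it against the rail all the way, until it sits fully home in the corner pocket, touching the rail and the end stop. Only push it: do not lift or tip it, and leave the spare block, the brass fitting and the plug where they are.

Things in the scene. Friction and masses are not known exactly. Their poses are not given: they have to be found in the camera images.
- fixture: test fixture fixed to the bench: dark steel plate with bright steel rail; plate 155 x 290 mm, its top 6 mm above the origin. Origin on the underside, midway along its length, 75 mm in front of the plate's rear edge; x points from the robot side to the rail, y along the rail to the pocket (left), z up. Rail, end stop and lip stand 12 mm above the plate (tops 18 mm above the origin)
- rail_face (a point): point on the rail's guiding face, at fixture x = +55, y = 0, z = 12 mm (fixture axes). The rail is 16 mm thick, lies beyond this face and runs along fixture y from -145 mm to +129 mm
- stop_face (a point): point on the end stop's face at fixture x = +42, y = +115, z = 12 mm (fixture axes). The stop crosses the left end of the rail, from fixture x = -3 mm to +71 mm
- lip_face (a point): point on the lip's face at fixture x = +25, y = +104, z = 12 mm (fixture axes). The 14 mm thick lip faces the rail from y = +92 to +115 mm and its mouth, flared away from the rail, begins at y = +75 mm. Lip and rail leave a pocket 30 mm wide that takes the block lengthwise; when home, the block sticks out of its straight part by about 19 mm
- seat (a point): point of the fixture at fixture x = +42 mm, y = +94 mm, on the top of the plate: where the block's origin lies when the block is fully home, touching rail and end stop (fixture axes)
- block: the white rectangular terminal block with small brass screws on top, loose, about 80 g, standing on the fixture plate near its right end, 26 mm (own x) x 42 mm (own y) x 22 mm high; origin at the centre of its underside. At the start its long side is up to 0.45 rad off the rail's direction, and it is 24 to 49 mm away from its place against the rail and over 120 mm short of the seat
- spare_block: an equal white terminal block, standing on the bench beside the right end of the fixture, to be left alone, 26 x 42 x 22 mm; origin at the centre of its underside
- brass_fitting: small brass compression fitting, hexagon 22 mm across with a thread, 24 mm high, standing on the bench behind the rail, to be left alone; origin at the centre of its underside
- plug: small red banana plug 55 mm long (own y), 11 mm thick, lying on the bench in front of the left part of the fixture, to be left alone; origin under its centre

How it is judged:
By the outcome, as a careful person would: the job done as asked, in the order asked, and still so for the second after the job is handed in, with the robot touching nothing.
It also fails if it takes over 45 s, if anything falls off the work surface, if the arm or the gripper's body presses on something with over 40 N, if the wrist force passes 120 N, or if a joint passes its speed limit or range.

## Robot

A 6-joint arm with a two-finger parallel gripper is mounted at the origin on a cart in front of the work surface, level with it; the furniture and walls round the work are solid. World frame = base frame: x ahead of the robot, y to its left, z up, the work surface at z = 0. Lengths are in m, angles in degrees, forces in N, time in s.
With the tool pointing down it reaches from about 0.3 to 0.85 m from the base axis. Payload 5.4 kg.
Tool frame: the origin (TCP) lies midway between the tips of the shut fingers; the grasp point (between the pads) lies 19 mm behind it (pinch_z is the distance from the TCP to the grasp point, in m); z points along the fingers, y is the line along which they close (so a half turn about z gives the same grasp; the last joint's range is limited). The gripper opens to 85 mm and grips with 20 to 120 N. Pads are 22 mm wide; open, the fingers measure 114 mm over their backs; the gripper's body (76 mm by 85 mm) begins 54 mm behind the grasp point. The pads swing forward as they close: fully open they stand 13 mm farther back than shut.
Start: joints at [-82.282, 9.076, 91.501, -0, 79.423, -12.038], TCP at [0.194, -0.541, 0.231] pointing down, gripper open.
Joint ranges: [-166.64, 166.64], [-54.1, 131.32], [10.49, 154.53], [-73.88, 253.88], [9.74, 151.15], [-171.62, 171.62]. Speed limits (degrees/s): [147.25, 147.25, 180, 180, 180, 180].

## Interface

Orientations are given as [roll, pitch, yaw] about the fixed x, y, z axes, in that order (R = Rz(yaw) Ry(pitch) Rx(roll)).
In Python, from plant import read_state, camera, get_calibration, sign_off, pinch_z gives the robot as it stands. The module is installed in compiled form; this text tells all that it offers.
- The arm moves only by the tool play_rows, never from a script. Its argument "rows" is a list of rows, each a list of 3 entries, a list of its own where there are three numbers: the shift along the tool's x, y, z scaled (see below), then the turn, a rotation vector about the tool's x, y, z scaled (see below), then the finger opening in mm, from 0 to 85.4. A call has 1 to 10 rows; each row shifts and turns the commanded pose from where the row before left it, along the tool's axes as they then stand; what a row does not reach is not made up. The controller multiplies each number of a shift by 0.3 m and each number of a turn by 180 degrees. A row lasts 1/8 s, in which the tool goes at most 62.5 mm and 10.7 degrees, less where a joint would pass 70% of its speed; a pose out of reach is approached as far as the arm can. A call with a number of a shift or a turn outside -1 to 1 is refused whole. A call with a gripper value outside its range is refused whole. The fingers move at their own pace and stop on an object; "squeeze" is the grip in N (left out, the last holds). Time passes only in rows, so rows that do not move let the fingers close. It gives the time, the measured TCP pose, the force, the opening and the grip force at its end, in the units of the state.
- read_state(): the state, without advancing time (a new reading comes with each control period).
- camera(name): name is "scene" or "top"; returns the picture (400x640x3 uint8, red, green, blue); there is no depth.
- get_calibration(name): a dict with "K" (3x3 intrinsics, pixels), "rvec" (rotation vector, rad) and "tvec" (3), from world to camera coordinates, as OpenCV has them. Camera axes: x right, y down, z forward; pixel columns grow to the right and rows downward; lengths in m; the calibration is good to about 2 mm. A picture is of the moment at which its call begins. get_calibration takes no time and is no camera call.
- sign_off(): hands the job in; it is judged then, once.
The state is a dict: "time": time; "qpos": joint angles; "dq": joint speeds; "joint_torque": joint torques, N m; "eef_pos": TCP position; "orientation": TCP orientation; "ft_force": force on the tool from outside, world axes, zero at the start; "moment": the same for the moment, N m; "finger_gap": finger opening in m; "grip_force": force on a finger pad.
Only numpy, scipy, OpenCV 4.12 (cv2) and the standard library are available. Lean on these libraries where they do the work, as an engineer would, in place of code of your own. Each camera call takes 0.05 s, during which the arm holds its last target. There are 200 camera calls.

## Working session

There is one attempt and no reset: what is moved stays moved. The work goes in short steps, Python scripts to look and compute and a tool call to move; the robot and the scene stay as the last step left them, time stands still between calls to the robot, and variables do not carry over. Pictures are saved under pics/ and viewed, at most 10 in all, crops included, and the job is handed in when it is done.

Besides the shell and the picture viewer there is one more tool, called after "Request:" as a command line: name --argument value ..., lists and objects as JSON in quotes. play_rows: Moves the arm, as the interface text tells. Its arguments: {"type":"object","properties":{"rows":{"type":"array"},"squeeze":{"type":"number"}},"required":["rows"]}

```bash
mkdir -p pics; python3 - <<'E'
from plant import *
import cv2
for n in("scene","top"):
    c=get_calibration(n);print(n,c)
    cv2.imwrite(f"pics/{n}0.png",camera(n)[:,:,::-1])
print(read_state(),pinch_z)
E
```

```text
scene {'K': array([[516.51012396,   0.        , 326.9608413 ],
       [  0.        , 516.51012396, 208.93307896],
       [  0.        ,   0.        ,   1.        ]]), 'rvec': array([ 2.27691902, -0.46758691,  0.23149855]), 'tvec': array([-0.59662457,  0.04740368,  0.93045939])}
top {'K': array([[361.43464511,   0.        , 317.74906345],
       [  0.        , 361.43464511, 197.12041924],
       [  0.        ,   0.        ,   1.        ]]), 'rvec': array([ 2.11354769, -2.15844208,  0.16724279]), 'tvec': array([-0.19567675,  0.57097571,  0.795399  ])}
{'time': 0.1, 'qpos': array([-8.22814709e+01,  9.10951560e+00,  9.15658109e+01, -5.76927568e-04,
        7.94244966e+01, -1.20353305e+01]), 'dq': array([ 0.05830174, -0.09365736, -0.19614594, -0.07662796,  0.03052018,
       -0.09854775]), 'joint_torque': array([-2.38587027e-04, -3.96989787e+01, -3.32338035e+01, -2.72726420e-04,
        4.13426722e-03,  1.12076816e-05]), 'eef_pos': array([ 0.19426334, -0.54060094,  0.23040325]), 'orientation': array([-1.79902253e+02, -2.02601162e-02,  1.97539487e+01]), 'ft_force': array([-0.23516646,  0.78360395,  0.35541246]), 'moment': array([ 0.06930427, -0.00784803, -0.01995288]), 'grip_force': 0.0, 'finger_gap': 0.08574918676215199} 0.0187
```

View pics/top0.png

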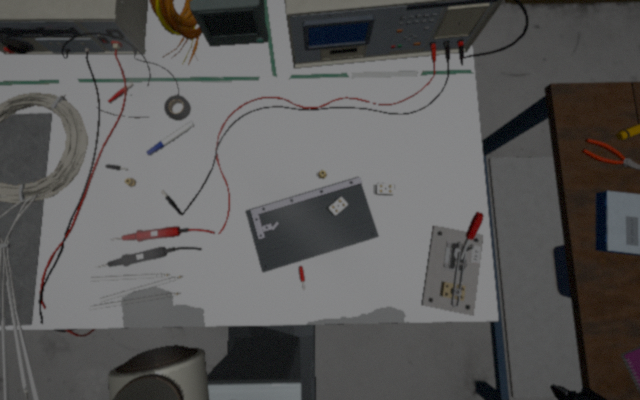

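View pics/scene0.png

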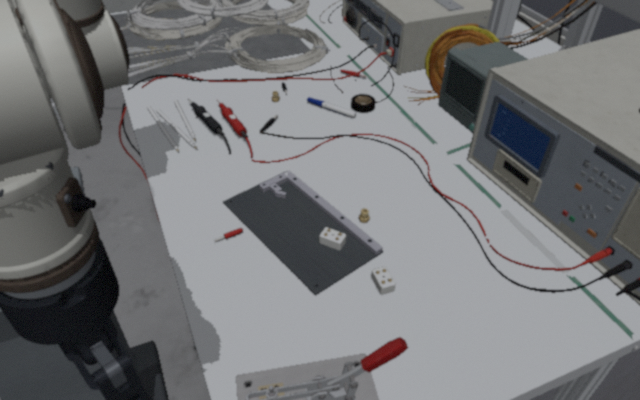

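The top picture shows the plate (corners near (247,210), (360,178), (378,237), (262,271)), the block at about (338,206), the spare at (385,189), the fitting at (322,174) and the plug at (302,277). I'll enlarge both views.

```bash
python3 - <<'E'
import cv2
a=cv2.imread("pics/top0.png")[168:278,240:400];cv2.imwrite("pics/topc.png",cv2.convertScaleAbs(cv2.resize(a,None,fx=5,fy=5,interpolation=cv2.INTER_CUBIC),alpha=1.3))
a=cv2.imread("pics/scene0.png")[165:300,215:405];cv2.imwrite("pics/scenec.png",cv2.convertScaleAbs(cv2.resize(a,None,fx=4,fy=4,interpolation=cv2.INTER_CUBIC),alpha=1.3))
E
```

```text
(no output)
```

View pics/topc.png

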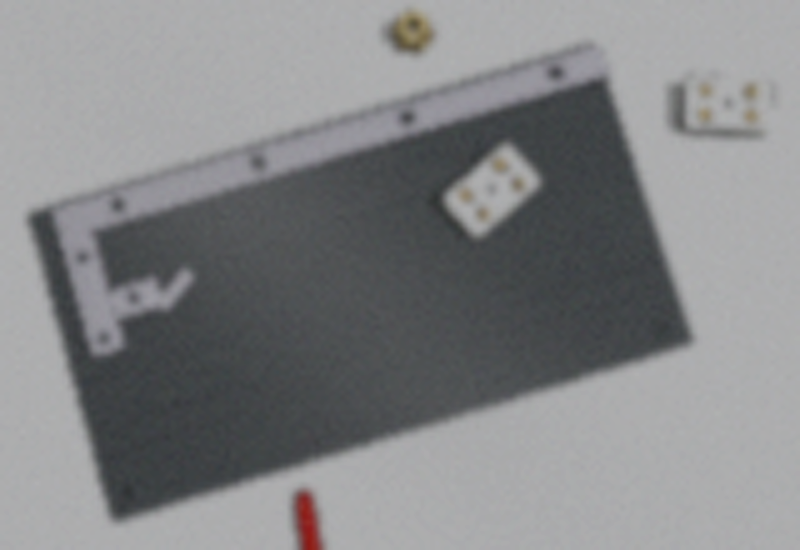

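View pics/scenec.png

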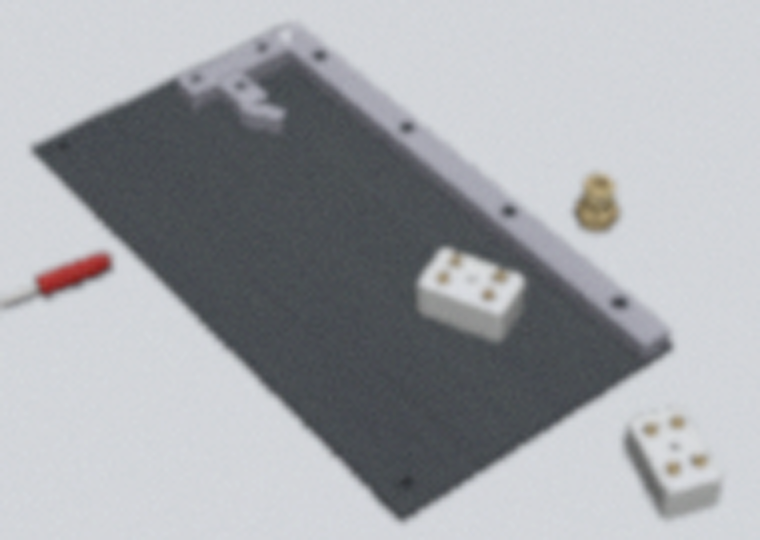

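Top crop: plate corners at (115,520), (690,342) and (30,215); block top corners at (507,140), (543,183), (478,240) and (440,200). Scene crop: plate at (32,150), (402,520) and (672,345); block top at (445,246), (526,276), (498,312) and (420,288). Next is a fit over both views.

```bash
cat > h.py <<'E'
from plant import *
import numpy as np, cv2
from scipy.optimize import least_squares
CR={"top":(5,240,168),"scene":(4,215,165)}
def px(n,p):
    s,a,b=CR[n]; return (np.array(p)+.5)/s-.5+[a,b]
def proj(n,P):
    c=get_calibration(n); return cv2.projectPoints(np.array(P,float),c["rvec"],c["tvec"],c["K"],None)[0][:,0]
def place(q,P):
    P=np.array(P,float)/1000; c,s=np.cos(q[2]),np.sin(q[2])
    return np.c_[q[0]+c*P[:,0]-s*P[:,1],q[1]+s*P[:,0]+c*P[:,1],P[:,2]]
def fit(obs,q0):
    f=lambda q:np.concatenate([(proj(n,place(q,[o[0] for o in L]))-px(n,[o[1] for o in L])).ravel() for n,L in obs.items()])
    r=least_squares(f,q0,x_scale=[.01,.01,.1],loss="soft_l1"); return r.x,f(r.x).reshape(-1,2).round(1)
E
python3 - <<'E'
from h import *
fx={"top":[((-80,145,6),(115,520)),((-80,-145,6),(690,342)),((75,145,6),(30,215)),((55,115,18),(93,232)),((-3,129,18),(95,355)),((-3,115,18),(123,347)),((55,-145,18),(608,78))],
"scene":[((-80,145,6),(32,150)),((-80,-145,6),(402,520)),((75,-145,6),(672,345)),((55,115,18),(283,58)),((-3,129,18),(178,80))]}
qs=[]
for sel in (["top"],["scene"],["top","scene"]):
    q,r=fit({k:fx[k] for k in sel},[.5,-.15,.2]);print(sel,q.round(4),r.tolist())
F=q
b=lambda x,y:(x,y,28)
bl={"top":[(b(13,-21),(507,140)),(b(-13,-21),(543,183)),(b(-13,21),(478,240)),(b(13,21),(440,200))],
"scene":[(b(13,21),(445,246)),(b(13,-21),(526,276)),(b(-13,-21),(498,312)),(b(-13,21),(420,288))]}
for sel in (["top"],["scene"],["top","scene"]):
    for k in sel: pass
    q,r=fit({k:bl[k] for k in sel},[F[0],F[1],F[2]+.4])
    c,s=np.cos(F[2]),np.sin(F[2]);d=q[:2]-F[:2]
    print(sel,q.round(4),"in fixture mm",(1000*np.array([c*d[0]+s*d[1],-s*d[0]+c*d[1]])).round(1),"yaw rel",round(q[2]-F[2],3),r.tolist())
E
```

```text
['top'] [ 0.5125 -0.1897  0.2762] [[-0.8, 0.9], [1.0, 0.3], [-0.9, -0.5], [-0.2, -0.3], [0.2, 0.2], [0.3, 0.1], [0.4, -0.8]]
['scene'] [ 0.513  -0.1901  0.2797] [[-1.4, -0.4], [-0.1, 0.3], [0.9, 0.0], [1.1, -1.9], [-0.5, 0.6]]
['top', 'scene'] [ 0.5128 -0.1899  0.2785] [[-0.6, 0.8], [1.1, 0.0], [-0.9, -0.5], [-0.2, -0.3], [0.3, 0.2], [0.4, 0.1], [0.3, -1.1], [-1.5, -0.5], [-0.4, 0.2], [0.7, 0.0], [1.1, -2.0], [-0.6, 0.5]]
['top'] [ 0.5479 -0.2551  0.703 ] in fixture mm [ 15.8 -72.3] yaw rel 0.424 [[-0.1, 0.3], [0.1, -0.2], [-0.1, 0.1], [0.1, -0.1]]
['scene'] [ 0.5493 -0.2568  0.6939] in fixture mm [ 16.7 -74.4] yaw rel 0.415 [[-0.6, -0.0], [0.5, 0.2], [1.1, 0.7], [-1.0, -1.3]]
['top', 'scene'] [ 0.5487 -0.2559  0.6959] in fixture mm [ 16.3 -73.3] yaw rel 0.417 [[0.3, -0.1], [0.4, -0.5], [0.1, -0.3], [0.4, -0.5], [-1.1, -0.3], [-0.1, -0.1], [0.6, 0.4], [-1.5, -1.6]]
```

Fixture found at (0.513, -0.190), yaw 15.95°; the block is at fixture (16, -73), turned +0.42 rad. I'll move above the spot in front of the block with the tool squared to the fixture and the fingers 20 mm apart, as a wide pusher.

Request:
play_rows --rows '[[[0, 0, 0], [0, 0, 0.0212], 20], [[0.136, -0.0655, 0], [0, 0, 0], 20], [[0.136, -0.0655, 0], [0, 0, 0], 20], [[0.136, -0.0655, 0], [0, 0, 0], 20], [[0.136, -0.0655, 0], [0, 0, 0], 20], [[0.136, -0.0655, 0], [0, 0, 0], 20], [[0.136, -0.0655, 0], [0, 0, 0], 20], [[0.136, -0.0655, 0], [0, 0, 0], 20], [[0.136, -0.0655, 0], [0, 0, 0], 20], [[0.136, -0.0655, 0], [0, 0, 0], 20]]'

```text
time: 1.35
eef_pos: [0.4996, -0.2689, 0.2308]
orientation: [-180.0, 0.0, 15.9]
ft_force: [-0.0, -0.8, 0.2]
finger_gap: 0.0202
grip_force: 0.0
```

```bash
cat >> h.py <<'E'
F=np.array([.5128,-.1899,.278])
def tofix(p):
    c,s=np.cos(F[2]),np.sin(F[2]);d=np.array(p[:2])-F[:2];return (1000*np.array([c*d[0]+s*d[1],-s*d[0]+c*d[1]])).round(1)
def st():
    s=read_state();print(s["time"],"fix",tofix(s["eef_pos"]),"z",s["eef_pos"][2].round(4),s["orientation"].round(2),s["ft_force"].round(1),s["finger_gap"])
E
python3 -c "from h import *;st()"
```

```text
1.35 fix [-34.4 -72.4] z 0.2308 [-1.7996e+02  3.0000e-02  1.5940e+01] [-0.  -0.8  0.2] 0.020202811206739345
```

Request:
play_rows --rows '[[[0, 0, 0.165], [0, 0, 0], 20], [[0, 0, 0.165], [0, 0, 0], 20], [[0, 0, 0.165], [0, 0, 0], 20], [[0, 0, 0.165], [0, 0, 0], 20], [[0, 0, 0.065], [0, 0, 0], 20], [[0, 0, 0], [0, 0, 0], 20]]'

```text
time: 2.1
eef_pos: [0.4982, -0.2697, 0.0129]
orientation: [-179.9, 0.1, 15.9]
ft_force: [-0.1, -0.5, 0.7]
finger_gap: 0.0202
grip_force: 0.0
```

Request:
play_rows --rows '[[[0.03, 0, 0], [0, 0, 0], 20], [[0.02, 0, 0], [0, 0, 0], 20], [[0.015, 0, 0], [0, 0, 0], 20], [[0.015, 0, 0], [0, 0, 0], 20], [[0.015, 0, 0], [0, 0, 0], 20], [[0.015, 0, 0], [0, 0, 0], 20], [[0.015, 0, 0], [0, 0, 0], 20], [[0.015, 0, 0], [0, 0, 0], 20], [[0, 0, 0], [0, 0, 0], 20]]'

```text
time: 3.22
eef_pos: [0.5396, -0.2587, 0.0138]
orientation: [180.0, -0.0, 16.0]
ft_force: [-0.4, 0.0, 0.6]
finger_gap: 0.0202
grip_force: 0.0
```

```bash
python3 - <<'E'
from h import *
st()
a=camera("scene")[165:300,215:405,::-1];cv2.imwrite("pics/s1.png",cv2.convertScaleAbs(cv2.resize(a,None,fx=4,fy=4,interpolation=cv2.INTER_CUBIC),alpha=1.3))
E
```

```text
3.225 fix [  6.9 -73.5] z 0.0138 [ 1.7999e+02 -1.0000e-02  1.5960e+01] [-0.4  0.   0.6] 0.02015553513914885
```

View pics/s1.png

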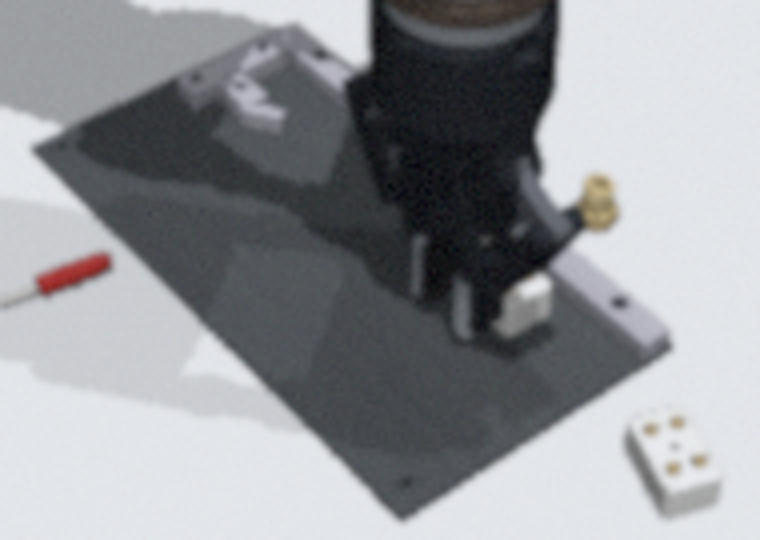

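The block's right end shows at (525,310) ahead of both fingers, which are roughly squaring it up. I'll keep pushing until I feel the rail.

Request:
play_rows --rows '[[[0.01, 0, 0], [0, 0, 0], 20], [[0.01, 0, 0], [0, 0, 0], 20], [[0.008, 0, 0], [0, 0, 0], 20], [[0.006, 0, 0], [0, 0, 0], 20], [[0, 0, 0], [0, 0, 0], 20]]'

```text
time: 3.9
eef_pos: [0.5493, -0.2559, 0.0139]
orientation: [180.0, -0.0, 15.9]
ft_force: [-0.4, -1.0, 0.5]
finger_gap: 0.0201
grip_force: 0.0
```

```bash
python3 -c "from h import *;st()"
```

```text
3.9 fix [ 17.  -73.5] z 0.0139 [ 1.7999e+02 -1.0000e-02  1.5950e+01] [-0.4 -1.   0.5] 0.020115024994307104
```

Request:
play_rows --rows '[[[0.004, 0, 0], [0, 0, 0], 20], [[0.004, 0, 0], [0, 0, 0], 20], [[0, 0, 0], [0, 0, 0], 20]]'

```text
time: 4.28
eef_pos: [0.5504, -0.2555, 0.0138]
orientation: [-180.0, 0.1, 16.0]
ft_force: [-6.2, -1.0, 3.9]
finger_gap: 0.0201
grip_force: 2.6
```

Request:
play_rows --rows '[[[0.003, 0, 0], [0, 0, 0], 20], [[0, 0, 0], [0, 0, 0], 20]]'

```text
time: 4.53
eef_pos: [0.5504, -0.2555, 0.0138]
orientation: [-179.9, 0.2, 16.0]
ft_force: [-7.5, -1.4, 4.7]
finger_gap: 0.0201
grip_force: 4.4
```

```bash
python3 -c "from h import *;st()"
```

```text
4.525 fix [ 18.2 -73.4] z 0.0138 [-179.94    0.24   15.96] [-7.5 -1.4  4.7] 0.02014707292741751
```

Resistance came at x = 18.2, where the finger face is at 29 mm, which is what a block flush on the rail should give. I'll back off and check.

Request:
play_rows --rows '[[[-0.03, 0, 0], [0, 0, 0], 20], [[-0.1, 0, 0], [0, 0, 0], 20], [[-0.1, 0, -0.15], [0, 0, 0], 0], [[-0.1, 0.1, -0.15], [0, 0, 0], 0], [[0, 0.1, 0], [0, 0, 0], 0], [[0, 0, 0], [0, 0, 0], 0]]'

```text
time: 5.28
eef_pos: [0.4738, -0.342, 0.1049]
orientation: [179.8, -0.1, 15.8]
ft_force: [-0.5, 0.4, -1.0]
finger_gap: -0.0002
grip_force: 0.0
```

```bash
python3 - <<'E'
from h import *
st()
a=camera("top")[168:278,240:400,::-1];A=cv2.convertScaleAbs(cv2.resize(a,None,fx=5,fy=5,interpolation=cv2.INTER_CUBIC),alpha=1.3)
cv2.imwrite("pics/t2.png",A)
E
```

```text
5.275 fix [ -79.2 -135.6] z 0.1049 [ 1.7985e+02 -1.0000e-01  1.5810e+01] [-0.5  0.4 -1. ] -0.00018676746073948455
```

View pics/t2.png

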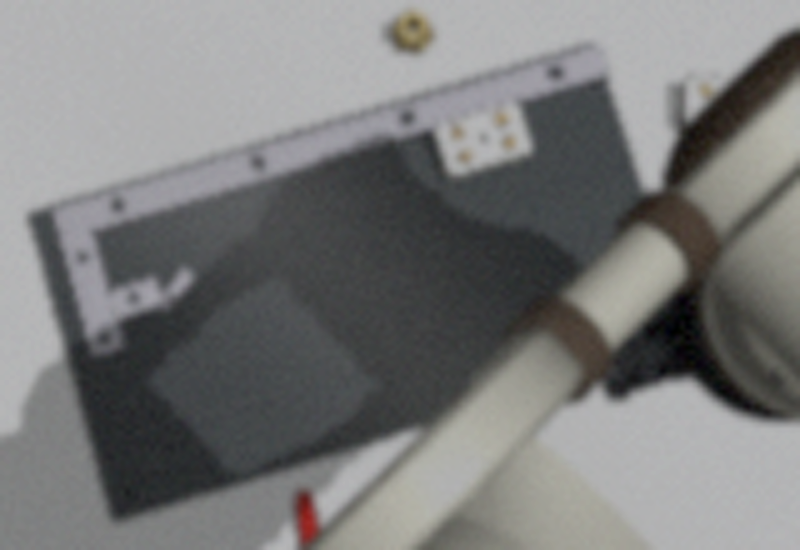

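The block, with top corners about (521,103), (533,152), (452,177) and (437,127), lies flush along the rail in the right half. I'll get its y now.

```bash
python3 - <<'E'
from h import *
b=lambda x,y:(x,y,28)
q,r=fit({"top":[(b(13,-21),(521,103)),(b(-13,-21),(533,152)),(b(-13,21),(452,177)),(b(13,21),(437,127))]},[.54,-.25,.28])
print(tofix(q),q[2]-F[2],r.tolist())
E
```

```text
[ 40.  -76.9] -0.016986218962436628 [[-0.1, -0.3], [0.6, 0.3], [-0.2, 0.2], [-0.3, -0.2]]
```

Request:
play_rows --rows '[[[0.128, -0.016, 0], [0, 0, 0], 0], [[0.128, -0.016, 0], [0, 0, 0], 0], [[0.128, -0.016, 0], [0, 0, 0], 0], [[0, 0, 0], [0, 0, 0], 0], [[0, 0, 0.15], [0, 0, 0], 0], [[0, 0, 0.15], [0, 0, 0], 0], [[0, 0, 0], [0, 0, 0], 0]]'

```text
time: 6.2
eef_pos: [0.5771, -0.2923, 0.01]
orientation: [-179.6, 0.3, 15.9]
ft_force: [-0.8, -0.6, 0.7]
finger_gap: -0.0003
grip_force: 0.0
```

```bash
python3 -c "from h import *;st()"
```

```text
6.2 fix [  33.8 -116.2] z 0.01 [-179.65    0.27   15.94] [-0.8 -0.6  0.7] -0.0003301656338001944
```

Request:
play_rows --rows '[[[-0.004, -0.01, -0.008], [0, 0, 0], 0], [[0, -0.015, 0], [0, 0, 0], 0], [[0.0005, -0.015, 0], [0, 0, 0], 0], [[0.0008, -0.018, 0], [0, 0, 0], 0], [[0.0008, -0.018, 0], [0, 0, 0], 0], [[0.0008, -0.018, 0], [0, 0, 0], 0], [[0.0008, -0.018, 0], [0, 0, 0], 0], [[0.0008, -0.015, 0], [0, 0, 0], 0], [[0, 0, 0], [0, 0, 0], 0]]'

```text
time: 7.32
eef_pos: [0.5702, -0.2589, 0.0173]
orientation: [179.8, -0.0, 16.0]
ft_force: [-2.1, -4.7, 4.2]
finger_gap: 0.0001
grip_force: 2.7
```

```bash
python3 - <<'E'
from h import *
st()
a=camera("scene")[165:300,215:405,::-1];cv2.imwrite("pics/s3.png",cv2.convertScaleAbs(cv2.resize(a,None,fx=4,fy=4,interpolation=cv2.INTER_CUBIC),alpha=1.3))
a=camera("top")[168:278,240:400,::-1];cv2.imwrite("pics/t3.png",cv2.convertScaleAbs(cv2.resize(a,None,fx=5,fy=5,interpolation=cv2.INTER_CUBIC),alpha=1.3))
E
```

```text
7.325 fix [ 36.3 -82.1] z 0.0173 [ 1.7984e+02 -1.0000e-02  1.5960e+01] [-2.1 -4.7  4.2] 8.545601502445801e-05
```

View pics/t3.png

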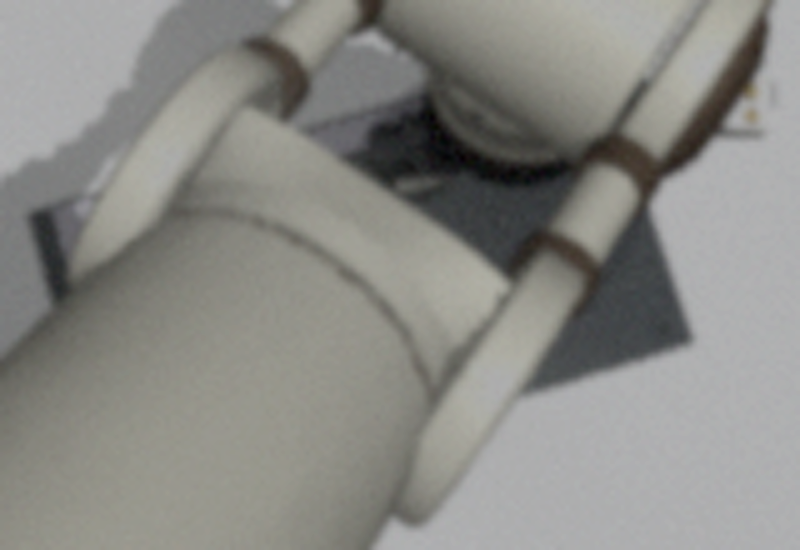

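View scene.

View pics/s3.png

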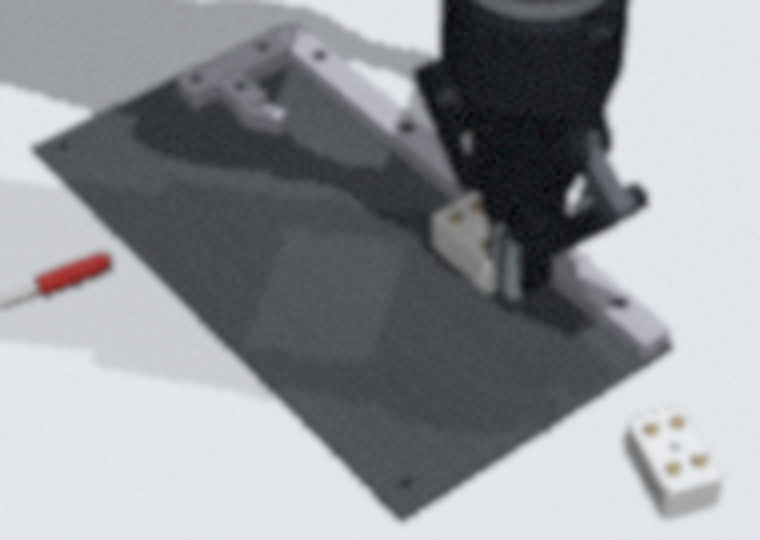

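The block sits ahead of the fingers, and its front edge, (435,245) to (492,290), runs parallel to the rail. Sliding on.

Request:
play_rows --rows '[[[0.0003, -0.015, 0.003], [0, 0, 0], 0], [[0.0003, -0.02, 0.003], [0, 0, 0], 0], [[0.0003, -0.02, 0.003], [0, 0, 0], 0], [[0.0003, -0.02, 0], [0, 0, 0], 0], [[0.0003, -0.02, 0], [0, 0, 0], 0], [[0.0003, -0.02, 0], [0, 0, 0], 0], [[0.0003, -0.02, 0], [0, 0, 0], 0], [[0.0003, -0.02, 0], [0, 0, 0], 0], [[0.0003, -0.015, 0], [0, 0, 0], 0], [[0, 0, 0], [0, 0, 0], 0]]'

```text
time: 8.68
eef_pos: [0.5582, -0.2132, 0.0169]
orientation: [179.5, -0.1, 16.0]
ft_force: [-5.8, -13.8, 11.4]
finger_gap: 0.0
grip_force: 7.5
```

```bash
python3 - <<'E'
from h import *
st()
a=camera("scene")[165:300,215:405,::-1];cv2.imwrite("pics/s4.png",cv2.convertScaleAbs(cv2.resize(a,None,fx=4,fy=4,interpolation=cv2.INTER_CUBIC),alpha=1.3))
E
```

```text
8.675 fix [ 37.2 -34.9] z 0.0169 [ 1.7946e+02 -6.0000e-02  1.5990e+01] [ -5.8 -13.8  11.4] 2.2074613121305312e-05
```

View pics/s4.png

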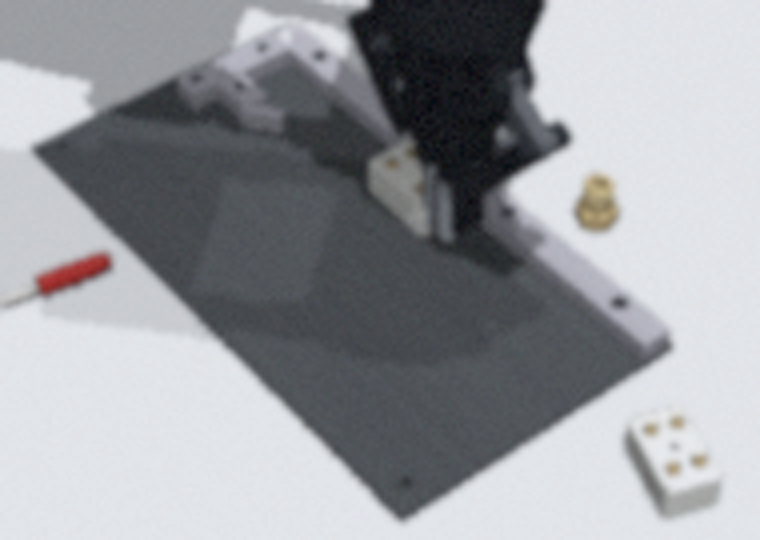

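The block is still flush, but stiction plus my small z and x biases are pressing it down and toward the rail (about 11 N each). I'll unload by backing off along y, then resume cleanly.

Request:
play_rows --rows '[[[0, 0.02, 0], [0, 0, 0], 0], [[0, 0.012, 0], [0, 0, 0], 0], [[0, 0, 0], [0, 0, 0], 0], [[0, 0, 0], [0, 0, 0], 0]]'

```text
time: 9.22
eef_pos: [0.559, -0.2169, 0.0129]
orientation: [-179.9, 0.0, 16.0]
ft_force: [0.2, 0.1, 0.2]
finger_gap: -0.0002
grip_force: 0.0
```

```bash
python3 -c "from h import *;st()"
```

```text
9.225 fix [ 37.  -38.7] z 0.0129 [-1.7992e+02  4.0000e-02  1.5950e+01] [0.2 0.1 0.2] -0.0002450395761379574
```

Request:
play_rows --rows '[[[0, -0.01, 0], [0, 0, 0], 0], [[0, -0.015, 0], [0, 0, 0], 0], [[0, -0.02, 0], [0, 0, 0], 0], [[0, -0.02, 0], [0, 0, 0], 0], [[0, -0.02, 0], [0, 0, 0], 0], [[0, -0.02, 0], [0, 0, 0], 0], [[0, -0.02, 0], [0, 0, 0], 0], [[0, -0.02, 0], [0, 0, 0], 0], [[0, -0.015, 0], [0, 0, 0], 0], [[0, 0, 0], [0, 0, 0], 0]]'

```text
time: 10.48
eef_pos: [0.5461, -0.1712, 0.0135]
orientation: [-180.0, 0.0, 16.0]
ft_force: [-0.1, -0.5, -0.0]
finger_gap: 0.0003
grip_force: 0.0
```

```bash
python3 -c "from h import *;st()"
```

```text
10.475 fix [37.2  8.9] z 0.0135 [-1.7999e+02  1.0000e-02  1.5960e+01] [-0.1 -0.5 -0. ] 0.0002795572568629127
```

```bash
cat >> h.py <<'E'
def edge(ys,lo,hi,z=6,n=3):
    g=np.mean([cv2.cvtColor(camera("scene"),cv2.COLOR_RGB2GRAY).astype(np.float32) for _ in range(n)],0)
    xs=np.arange(lo,hi,.5)
    for y in ys:
        p=proj("scene",place(F,[(x,y,z) for x in xs])).astype(np.float32)
        v=cv2.remap(g,p[:,:1],p[:,1:],cv2.INTER_LINEAR).ravel()
        v=np.convolve(np.pad(v,2,"edge"),np.ones(5)/5,"valid");d=np.diff(v);i=d.argmax()
        h=(v[:i+6].min()+v[i:i+10].max())/2
        print(y,"edge x",xs[np.where(v[max(i-10,0):]>h)[0][0]+max(i-10,0)],v[::4].astype(int))
E
python3 -c "from h import *;edge(range(26,66,5),15,45)"
```

```text
26 edge x 30.5 [56 57 57 56 56 57 59 69 84 97 97 85 70 63 67]
31 edge x 31.5 [ 56  57  56  56  57  57  58  67  81  97 108 108  96  81  67]
36 edge x 32.0 [ 57  56  57  57  56  55  53  57  70  83  92  99 103  99  88]
41 edge x 31.5 [56 56 58 58 55 53 48 51 65 81 90 92 94 96 96]
46 edge x 31.5 [56 56 56 56 56 54 51 54 68 83 90 92 93 95 99]
51 edge x 31.0 [57 57 56 56 54 48 43 50 67 82 89 92 93 95 98]
56 edge x 31.5 [57 57 57 57 56 52 47 50 65 81 90 92 94 96 99]
61 edge x 32.0 [57 57 57 57 56 55 52 52 63 79 88 91 93 95 98]
```

The front edge is parallel to the rail and flush. I'll continue with a tiny bias toward the rail.

Request:
play_rows --rows '[[[0.0006, -0.01, 0], [0, 0, 0], 0], [[0.0006, -0.018, 0], [0, 0, 0], 0], [[0.0004, -0.02, 0], [0, 0, 0], 0], [[0.0004, -0.02, 0], [0, 0, 0], 0], [[0, -0.02, 0], [0, 0, 0], 0], [[0, -0.02, 0], [0, 0, 0], 0], [[0, -0.018, 0], [0, 0, 0], 0], [[0, -0.012, 0], [0, 0, 0], 0], [[0, 0, 0], [0, 0, 0], 0]]'

```text
time: 11.75
eef_pos: [0.5354, -0.131, 0.0134]
orientation: [-180.0, -0.0, 15.9]
ft_force: [-0.2, -0.2, 0.1]
finger_gap: 0.0002
grip_force: 0.0
```

```bash
python3 -c "from h import *;st();edge(range(64,76,4),15,45)"
```

```text
11.75 fix [37.8 50.4] z 0.0134 [-1.7997e+02 -1.0000e-02  1.5950e+01] [-0.2 -0.2  0.1] 0.00018158852336465405
64 edge x 40.5 [56 55 55 56 56 55 57 61 67 67 59 53 58 69 77]
68 edge x 30.5 [ 55  56  55  54  55  56  58  67  85  99 100  86  69  60  64]
72 edge x 31.0 [ 56  55  54  56  56  56  59  68  84 101 112 111  98  78  62]
```

Request:
play_rows --rows '[[[0.0003, -0.008, 0], [0, 0, 0], 0], [[0.0003, -0.008, 0], [0, 0, 0], 0], [[0.0003, -0.006, 0], [0, 0, 0], 0], [[0, -0.003, 0], [0, 0, 0], 0], [[0, 0, 0], [0, 0, 0], 0]]'

```text
time: 12.52
eef_pos: [0.5336, -0.1242, 0.0135]
orientation: [-180.0, -0.0, 15.9]
ft_force: [0.3, 0.3, 0.5]
finger_gap: 0.0003
grip_force: 0.1
```

```bash
python3 -c "from h import *;st()"
```

```text
12.525 fix [38.  57.5] z 0.0135 [-179.99   -0.     15.94] [0.3 0.3 0.5] 0.00028309705008429067
```

Request:
play_rows --rows '[[[0, -0.004, 0], [0, 0, 0], 0], [[0, -0.004, 0], [0, 0, 0], 0], [[0, -0.002, 0], [0, 0, 0], 0], [[0, 0, 0], [0, 0, 0], 0]]'

```text
time: 13.02
eef_pos: [0.5328, -0.1214, 0.0135]
orientation: [180.0, -0.0, 15.9]
ft_force: [1.3, -1.1, 0.1]
finger_gap: 0.0001
grip_force: 0.4
```

```bash
python3 -c "from h import *;st()"
```

```text
13.025 fix [38.  60.4] z 0.0135 [179.99  -0.    15.95] [ 1.3 -1.1  0.1] 0.00011889043564767586
```

Request:
play_rows --rows '[[[0, -0.004, 0], [0, 0, 0], 0], [[0, -0.004, 0], [0, 0, 0], 0], [[0, -0.002, 0], [0, 0, 0], 0], [[0, 0, 0], [0, 0, 0], 0]]'

```text
time: 13.52
eef_pos: [0.5329, -0.1208, 0.0143]
orientation: [179.7, -0.0, 16.0]
ft_force: [-1.3, -8.8, 0.3]
finger_gap: -0.0
grip_force: 4.1
```

```bash
python3 -c "from h import *;st()"
```

```text
13.525 fix [38.3 61. ] z 0.0143 [ 1.7975e+02 -5.0000e-02  1.5960e+01] [-1.3 -8.8  0.3] -3.186934293318055e-05
```

Firm stop (about 8 N) at y = 61. I'll back straight off, rise clear and inspect.

Request:
play_rows --rows '[[[0, 0.02, 0], [0, 0, 0], 0], [[0, 0.08, 0], [0, 0, 0], 0], [[0, 0.1, -0.15], [0, 0, 0], 0], [[0, 0.1, -0.18], [0, 0, 0], 0], [[-0.1, 0.17, 0], [0, 0, 0], 0], [[-0.1, 0.17, 0], [0, 0, 0], 0], [[-0.1, 0.1, 0], [0, 0, 0], 0], [[0, 0, 0], [0, 0, 0], 0]]'

```text
time: 14.52
eef_pos: [0.5049, -0.3606, 0.1125]
orientation: [180.0, -0.0, 15.7]
ft_force: [-0.3, 0.6, -0.5]
finger_gap: -0.0001
grip_force: 0.0
```

```bash
python3 - <<'E'
from h import *
st()
t=camera("top")[195:255,240:340,::-1];s=camera("scene")[160:215,250:350,::-1]
f=lambda a:cv2.convertScaleAbs(cv2.resize(a,None,fx=5,fy=5,interpolation=cv2.INTER_CUBIC),alpha=1.5)
cv2.imwrite("pics/end.png",np.vstack([f(t),f(s)]))
E
```

```text
14.525 fix [ -54.4 -161.9] z 0.1125 [179.97  -0.    15.66] [-0.3  0.6 -0.5] -9.156017353467972e-05
```

View pics/end.png

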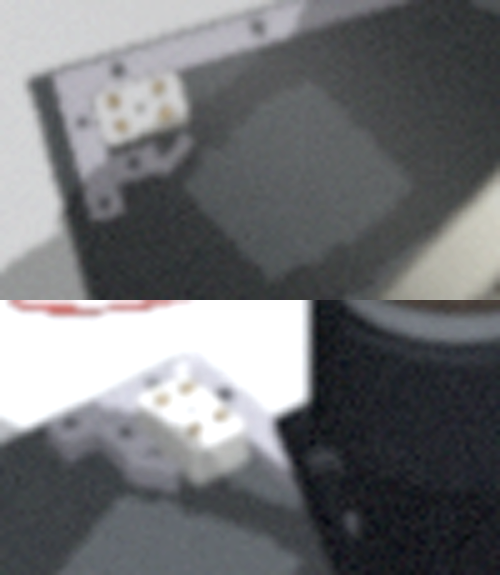

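The block's top corners, about (93,95), (181,70), (189,119) and (107,144), put it in the pocket against the stop. A numeric check of the rail gap follows.

```bash
python3 - <<'E'
from h import *
import h
h.CR["top"]=(5,240,195);h.CR["scene"]=(5,250,160)
b=lambda x,y:(x,y,28)
T=[(b(13,21),(93,95)),(b(13,-21),(181,70)),(b(-13,-21),(189,119)),(b(-13,21),(107,144))]
q,r=fit({"top":T},[.53,-.09,.28]);print(tofix(q),q[2]-F[2],r.tolist())
# sub-pixel: where white front face ends; and expected seat outline for comparison
for n,o in(("top",0),("scene",300)):
    p=proj(n,place(F,[(29,73,28),(55,73,28),(55,115,28),(29,115,28),(29,73,6)]));s,a,c=h.CR[n]
    print(n,((p+.5-[a,c])*s-.5+[0,o]).round().tolist())
edge([76,78,80,82,84],15,60,z=28)
E
```

```text
[41.2 92.4] -0.02242506248664916 [[-0.1, -0.5], [-0.5, -0.3], [0.8, 0.4], [-0.1, 0.3]]
top [[189.0, 119.0], [174.0, 67.0], [89.0, 93.0], [103.0, 146.0], [195.0, 124.0]]
scene [[194.0, 448.0], [247.0, 421.0], [184.0, 368.0], [130.0, 394.0], [196.0, 491.0]]
76 edge x 33.0 [ 91  92  94  96  97 101 108 118 127 134 149 163 175 180 179 177 174 174
 173 164 153 146 145]
78 edge x 34.5 [ 86  88  92  96  98 100 108 117 121 126 137 156 172 178 177 168 162 163
 165 162 154 147 145]
80 edge x 36.0 [ 81  83  90  95  97 100 106 116 119 115 121 141 162 175 173 160 148 145
 151 154 151 147 145]
82 edge x 37.5 [ 85  87  91  95  98 100 107 117 120 113 113 125 150 170 173 160 138 133
 140 145 147 146 145]
84 edge x 38.0 [ 92  92  94  96  98 100 107 118 125 124 120 128 147 167 175 166 150 138
 138 140 141 141 143]
```

The fit is consistent with flush on the rail, but y is ambiguous by about 1.6 mm. I'll re-push the end a little harder to confirm the stop.

Request:
play_rows --rows '[[[0.077, -0.17, 0], [0, 0, 0], 0], [[0.077, -0.17, 0], [0, 0, 0], 0], [[0.077, -0.17, 0], [0, 0, 0], 0], [[0.077, -0.17, 0], [0, 0, 0], 0], [[0, 0, 0], [0, 0, 0], 0], [[0, 0, 0], [0, 0, 0], 0], [[0, 0, 0.16], [0, 0, 0], 0], [[0, 0, 0.16], [0, 0, 0], 0], [[0, 0, 0], [0, 0, 0], 0], [[0, 0, 0], [0, 0, 0], 0]]'

```text
time: 16.02
eef_pos: [0.5404, -0.1365, 0.0182]
orientation: [179.9, -0.1, 15.9]
ft_force: [0.1, 0.1, 1.0]
finger_gap: 0.0002
grip_force: 0.0
```

```bash
python3 -c "from h import *;st()"
```

```text
16.025 fix [41.2 43.7] z 0.0182 [ 1.799e+02 -1.100e-01  1.588e+01] [0.1 0.1 1. ] 0.00020647735604440402
```

Request:
play_rows --rows '[[[-0.01, 0, 0.01], [0, 0, 0], 0], [[0, -0.02, 0], [0, 0, 0], 0], [[0, -0.02, 0], [0, 0, 0], 0], [[0.001, -0.012, 0], [0, 0, 0], 0], [[0.001, -0.006, 0], [0, 0, 0], 0], [[0.0, -0.006, 0], [0, 0, 0], 0], [[0, 0, 0], [0, 0, 0], 0]]'

```text
time: 16.9
eef_pos: [0.5326, -0.1206, 0.0146]
orientation: [179.6, -0.0, 16.0]
ft_force: [-1.8, -12.0, -0.0]
finger_gap: -0.0002
grip_force: 5.2
```

```bash
python3 -c "from h import *;st()"
```

```text
16.9 fix [38.1 61.2] z 0.0146 [ 1.7962e+02 -2.0000e-02  1.6020e+01] [ -1.8 -12.   -0. ] -0.00015679135391203643
```

Request:
play_rows --rows '[[[0.002, -0.008, 0], [0, 0, 0], 0], [[0.001, -0.006, 0], [0, 0, 0], 0], [[0, 0, 0], [0, 0, 0], 0]]'

```text
time: 17.27
eef_pos: [0.5328, -0.1199, 0.0154]
orientation: [179.3, 0.0, 16.1]
ft_force: [-5.2, -25.4, 0.4]
finger_gap: 0.0003
grip_force: 10.4
```

```bash
python3 -c "from h import *;st()"
```

```text
17.275 fix [38.4 61.8] z 0.0154 [1.7926e+02 3.0000e-02 1.6080e+01] [ -5.2 -25.4   0.4] 0.0002863085040062329
```

It is a hard stop: 25 N moved the tip only 0.6 mm. I'll retreat and hand in.

Request:
play_rows --rows '[[[0, 0.03, 0], [0, 0, 0], 0], [[0, 0.08, 0], [0, 0, 0], 0], [[0, 0.1, -0.15], [0, 0, 0], 0], [[0, 0.1, -0.18], [0, 0, 0], 0], [[-0.1, 0.17, 0], [0, 0, 0], 0], [[-0.1, 0.17, 0], [0, 0, 0], 0], [[-0.1, 0.1, 0], [0, 0, 0], 0], [[0, 0, 0], [0, 0, 0], 0]]'

```text
time: 18.27
eef_pos: [0.5053, -0.3575, 0.1124]
orientation: [180.0, 0.0, 15.7]
ft_force: [0.1, 0.6, 0.4]
finger_gap: 0.0003
grip_force: 0.0
```

```bash
python3 - <<'E'
from h import *
st()
# has the block moved since the previous look? image shift of the end region
a=cv2.convertScaleAbs(cv2.resize(camera("top")[195:255,240:340,::-1],None,fx=5,fy=5,interpolation=cv2.INTER_CUBIC),alpha=1.5)[50:165,75:205]
b=cv2.imread("pics/end.png")[50:165,75:205]
f=lambda i:(cv2.cvtColor(i,cv2.COLOR_BGR2GRAY)>185).astype(np.uint8)
for i in(a,b):print(cv2.minAreaRect(cv2.findNonZero(f(i))),f(i).sum())
E
```

```text
18.275 fix [ -53.2 -159.1] z 0.1124 [179.98   0.    15.7 ] [0.1 0.6 0.4] 0.0002965868785269011
((55.053993225097656, 33.337677001953125), (98.75305938720703, 88.39823913574219), 71.09542083740234) 2918
((54.99417495727539, 32.71440887451172), (98.53929138183594, 87.69944763183594), 70.39591217041016) 3033
```

The block has not moved since the earlier look, so it was already home.

```bash
python3 -c "from plant import *;print(sign_off())"
```

```text
the job is handed in; nothing more can be done
None
```

I pushed the block flush against the rail in the right half, slid it left along the rail into the corner pocket until it stopped hard at the end stop (about 25 N in a second push), then backed the arm clear and handed in at about 18 s; rail contact is judged from camera fits good to about 1–2 mm.

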